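Put a muddled soldering kit back into its fitted foam tray

TASK

The soldering-exercise kit was put away wrongly: the relay stands in the transformer's foam cut-out, the transformer in the brass wool's, the tub of brass wool in the tip box's, and the tip box is still on the bench. Put all four into the cut-outs made for them - relay in the small rectangular one, transformer in the nearly square one, brass wool in the round one, tip box in the large rectangular one - each right way up (relay pins up) and sitting flat on the yellow bottom, and let go.

Things in the scene. Friction and masses are not known exactly. Their poses are not given: they have to be found in the camera images.
- relay: Small black relay standing on end with its thin metal pins up. Body 28 mm along its own x, 13 mm along its own y, 39 mm high, pins to 55 mm; about 12 g. Grip the body, across x or y. Origin: centre of its underside; z up towards the pins. At the start it stands in the cut-out made for the transformer.
- transformer: Small mains transformer, grey laminated core with yellow winding, 50 mm along its own x, 45 mm along its own y, 36 mm high, about 310 g. Origin: centre of its underside; z up. Grip it across its own y (flat sides 44 mm apart, 13 to 27 mm above its underside). At the start it stands in the cut-out made for the brass wool.
- tip_cleaner: Round black tub of brass wool for wiping soldering tips, 58 mm diameter, 29 mm high at the rim (wool to 31 mm), about 85 g. Origin: centre of its underside; z up. At the start it stands in the cut-out made for the tip box. (A fixed cabinet, 180 mm high, stands about 2 cm beside the tray on the nests' own +y side, so hands have more room when the fingers close along the nests' x.)
- tip_box: Flat grey box of soldering tips with a clear top over a row of tips, 46 mm along its own x, 72 mm along its own y, 23 mm high, about 60 g, lying on the bench beside the tray, nearer to the robot or beyond it. Origin: centre of its underside; z up.
- nest_relay: Fixed foam module, dark on yellow, 82 mm (own x) by 90 mm (own y), top 18 mm above the bench. Four fill one tray two by two, sides parallel, order varies. Origin: centre of underside, 3 mm above the bench. SMALL rectangular cut-out, 25 mm (x) by 40 mm (y), for the relay, its 28 mm side along y. Cut-out centred, 10 mm deep, floor 5 mm above the origin. Empty at the start.
- nest_transformer: Fixed foam module, dark on yellow, 82 mm (own x) by 90 mm (own y), top 18 mm above the bench. Four fill one tray two by two, sides parallel, order varies. Origin: centre of underside, 3 mm above the bench. Nearly SQUARE cut-out, 57 mm (x) by 62 mm (y), for the transformer, its 50 mm side along y. Cut-out centred, 10 mm deep, floor 5 mm above the origin. The relay starts in it.
- nest_cleaner: Fixed foam module, dark on yellow, 82 mm (own x) by 90 mm (own y), top 18 mm above the bench. Four fill one tray two by two, sides parallel, order varies. Origin: centre of underside, 3 mm above the bench. ROUND cut-out, 72 mm diameter, for the tub of brass wool. Cut-out centred, 10 mm deep, floor 5 mm above the origin. The transformer starts in it.
- nest_tips: Fixed foam module, dark on yellow, 82 mm (own x) by 90 mm (own y), top 18 mm above the bench. Four fill one tray two by two, sides parallel, order varies. Origin: centre of underside, 3 mm above the bench. LARGE rectangular cut-out, 64 mm (x) by 80 mm (y), for the tip box, its 72 mm side along y. Cut-out centred, 10 mm deep, floor 5 mm above the origin. The brass wool starts in it.
Things that resemble listed ones, but are neither listed nor needed, are in the scene too. What is shaped like the relay but orange or turquoise is not meant.

How it is judged:
At the end, for the whole second after the job is handed in: Relay, transformer, brass-wool tub and tip box each stand in their own cut-out: centre within 13 mm of the cut-out's centre, underside within 4 mm of its yellow floor, upright within 0.12 rad (pins up), at rest and released (horizontal distance between relay and nest_relay below 0.013 m and z of relay in the frame of nest_relay between 0.001 and 0.009 m and angle between each of relay, transformer, tip_cleaner, tip_box's own z axis and vertical below 0.12 rad and linear speed of each of relay, transformer, tip_cleaner, tip_box below 0.02 m/s and angular speed of each of relay, transformer, tip_cleaner, tip_box below 0.2 rad/s and horizontal distance between transformer and nest_transformer below 0.013 m and z of transformer in the frame of nest_transformer between 0.001 and 0.009 m and horizontal distance between tip_cleaner and nest_cleaner below 0.013 m and z of tip_cleaner in the frame of nest_cleaner between 0.001 and 0.009 m and horizontal distance between tip_box and nest_tips below 0.013 m and z of tip_box in the frame of nest_tips between 0.001 and 0.009 m); the robot touches nothing.
It also fails if it takes over 90 s, if anything falls off the work surface, if the arm or the gripper's body presses on something with over 40 N, if the wrist force passes 120 N, or if a joint passes its speed limit or range.

ROBOT

A 6-joint arm with a two-finger parallel gripper is mounted at the origin on a cart in front of the work surface, level with it; the furniture and walls round the work are solid. World frame = base frame: x ahead of the robot, y to its left, z up, the work surface at z = 0. Lengths are in m, angles in rad, forces in N, time in s.
With the tool pointing down it reaches from about 0.3 to 0.95 m from the base axis. Payload 3.1 kg.
Tool frame: the origin (TCP) lies midway between the tips of the shut fingers; the grasp point (between the pads) lies 19 mm behind it; z points along the fingers, y is the line along which they close (so a half turn about z gives the same grasp; the last joint's range is limited). The gripper opens to 85 mm and grips with 20 to 120 N. Pads are 22 mm wide; open, the fingers measure 114 mm over their backs; the gripper's body (76 mm by 85 mm) begins 54 mm behind the grasp point. The pads swing forward as they close: fully open they stand 13 mm farther back than shut.
Start: joints at [-1.243, 0.308, 1.634, -0, 1.2, -0.07], TCP at [0.242, -0.576, 0.231] pointing down, gripper open.
Joint ranges: [-3.06, 3.06], [-0.79, 1.96], [0.05, 2.63], [-1.19, 4.34], [0.05, 2.64], [-2.94, 2.94]. Speed limits (rad/s): [2.79, 2.79, 3.14, 3.14, 3.14, 3.14].

INTERFACE

Orientations are given as a rotation vector (axis times angle).
In Python, from plant import manip gives the robot as it stands. The module is installed in compiled form; this text tells all that it offers.
- The arm moves only by the shell command python3 -m inch 'ROWS' [OPENING] [FORCE]. ROWS is JSON, a list of rows, each an object of numbers: "tx", "ty", "tz": the shift along the tool's x, y, z in units of 40 mm (1.0 is 40 mm); "turn": the turn about the tool's z in rad. A call has exactly 10 rows; each row shifts and turns the commanded pose from where the row before left it, along the tool's axes as they then stand; what a row does not reach is not made up. A row lasts 1/12 s, in which the tool goes at most 41.7 mm and 7.16 degrees, less where a joint would pass 70% of its speed; a pose out of reach is approached as far as the arm can. A call is refused whole if a number of a shift passes 1 or a number of a turn 0.125, either way. A call with a gripper value outside its range is refused whole. OPENING is the opening, from 0 (shut) to 1 (fully open), set as the call begins (- or left out, the last holds). The fingers move at their own pace and stop on an object; FORCE is the grip in N (left out, the last holds). Time passes only in rows, so rows that do not move let the fingers close, or fill a call up. It gives the time, the measured TCP pose, the force, the opening and the grip force at its end, in the units of the state.
- manip.state(): the state, without advancing time (a new reading comes with each control period).
- manip.camera(name): name is "side" or "top" or "wrist"; returns a dict with "image" (480x640x3 uint8, blue, green, red), "range_z" (480x640 float32, m along the optical axis (not along the pixel's ray), 0 where there is no reading), "intrinsics" (3x3 intrinsics, pixels), "extrinsics" (4x4, takes a point from world to camera coordinates); the wrist camera has in their place "tool_from_camera" (4x4, takes a point from camera to tool coordinates, whose origin is the TCP and whose axes are the flange's). Camera axes: x right, y down, z forward; pixel columns grow to the right and rows downward; lengths in m; the calibration is good to about 2 mm. A picture is of the moment at which its call begins: read the wrist's pose just before it.
- manip.finish_job(): hands the job in; it is judged then, once.
Trained networks look in a picture, given as the dict that the camera call returned (one of the last four; its "shot" number tells which), for a name from the list of things; names that differ only in an ending like _2 or _b are one class to them, and where a whole thing is asked for, a point or a joint stands for the part that bears it (a point fixed in the world has none). Each returns a list of dicts, best first, with "conf" (0 to 1); they miss things now and then, are a little off and sometimes report something else, mostly with a low value. They report only what shows in the picture. A call takes as long as a camera call. They do not tell look-alikes from the thing itself.
- manip.look_for(picture, label): "position" ([x, y, z] in m, in world coordinates, good to about 4 mm: the middle of the surface that is visible of it).
- manip.masks_of(picture, label): "region" (480x640 bool, what is visible of it).
- manip.mark_of(picture, label): "position" ([x, y, z] in m, in world coordinates, good to about 4 mm: a listed point, or the origin of a listed thing).
The state is a dict: "time_s": time; "qpos": joint angles; "qd": joint speeds; "effort": joint torques, N m; "eef_pos": TCP position; "tool_rot": TCP orientation; "wrist_force": force on the tool from outside, world axes, zero at the start; "ft_torque": the same for the moment, N m; "grip_width": finger opening in m; "gripper_force": force on a finger pad.
Only numpy, scipy, OpenCV 4.12 (cv2) and the standard library are available. Lean on these libraries where they do the work, as an engineer would, in place of code of your own. Each camera call takes 0.05 s, during which the arm holds its last target. There are 200 camera calls.

## Working session

There is one attempt and no reset: what is moved stays moved. The work goes in short steps, Python scripts to look and compute and a shell command to move; the robot and the scene stay as the last step left them, time stands still between calls to the robot, and variables do not carry over. Pictures are saved under pics/ and viewed, at most 14 in all, crops included, and the job is handed in when it is done.

```bash
mkdir -p pics; cat > h.py <<'E'
import numpy as np, cv2
from plant import manip
from scipy.spatial.transform import Rotation as R
def cloud(p, st=None):
    z=p["range_z"].astype(float); K=np.array(p["intrinsics"]); v,u=np.mgrid[0:480,0:640]
    c=np.stack([(u-K[0,2])/K[0,0]*z,(v-K[1,2])/K[1,1]*z,z],-1)
    if "extrinsics" in p: T=np.linalg.inv(np.array(p["extrinsics"]))
    else:
        B=np.eye(4);B[:3,:3]=R.from_rotvec(st["tool_rot"]).as_matrix();B[:3,3]=st["eef_pos"];T=B@np.array(p["tool_from_camera"])
    w=c@T[:3,:3].T+T[:3,3]; w[z<=0]=np.nan; return w
E
python3 - <<'E'
from h import *
s=manip.state(); print(s)
for n in("top","side"):
    p=manip.camera(n); cv2.imwrite(f"pics/{n}0.png",p["image"]); w=cloud(p)
    np.save(n+"0.npy",w)
    for l in "relay transformer tip_cleaner tip_box nest_relay nest_transformer nest_cleaner nest_tips".split():
        print(n,l,[(round(d["conf"],2),np.round(d["position"],3).tolist()) for d in manip.mark_of(p,l)[:3]])
    K=np.array(p["intrinsics"]);print(K[0,0],np.round(p["extrinsics"],2).tolist())
E
```

```text
{'time_s': 0.0, 'qpos': array([-1.24273104e+00,  3.09045057e-01,  1.63521082e+00,  1.86451399e-06,
        1.19967827e+00, -6.97111620e-02]), 'qd': array([ 1.58377261e-03,  2.15889871e-03, -2.60779369e-05,  1.03836046e-03,
        1.84089748e-03,  8.46797554e-04]), 'effort': array([ 1.80917855e-04, -4.15255487e+01, -2.76665300e+01, -6.51929327e-05,
        1.02922262e-02, -1.01634004e-05]), 'eef_pos': array([ 0.24180648, -0.57542774,  0.23001057]), 'tool_rot': array([-3.07738570e+00, -6.20254726e-01,  4.70741558e-04]), 'wrist_force': array([ 0.2671684 ,  0.33257225, -0.26177337]), 'ft_torque': array([-0.02853718,  0.02534381,  0.00340978]), 'gripper_force': 0.0, 'grip_width': 0.08544883646447762}
top relay [(0.68, [0.59, -0.104, 0.002]), (0.66, [0.627, -0.038, 0.002]), (0.55, [0.578, -0.246, 0.008])]
top transformer [(0.64, [0.651, -0.295, 0.009])]
top tip_cleaner [(0.71, [0.595, -0.359, 0.007]), (0.59, [0.601, -0.357, 0.004])]
top tip_box [(0.72, [0.668, -0.17, -0.0])]
top nest_relay [(0.92, [0.526, -0.305, 0.005])]
top nest_transformer [(0.75, [0.574, -0.242, 0.002])]
top nest_cleaner [(0.57, [0.653, -0.29, 0.003])]
top nest_tips [(0.6, [0.599, -0.359, 0.002])]
571.8616231457876 [[0.02, -1.0, -0.0, -0.21], [-1.0, -0.02, -0.09, 0.57], [0.09, 0.01, -1.0, 0.99], [0.0, 0.0, 0.0, 1.0]]
side relay [(0.66, [0.59, -0.105, 0.006]), (0.64, [0.582, -0.244, 0.004])]
side transformer [(0.66, [0.648, -0.291, 0.005]), (0.63, [0.594, -0.356, 0.007])]
side tip_cleaner [(0.57, [0.592, -0.358, 0.008])]
side tip_box [(0.85, [0.667, -0.168, 0.005])]
side nest_relay [(0.82, [0.525, -0.303, 0.006])]
side nest_transformer [(0.61, [0.572, -0.244, 0.006])]
side nest_cleaner [(0.78, [0.649, -0.289, -0.0])]
side nest_tips []
567.9967012722251 [[1.0, 0.01, 0.0, -0.56], [0.0, -0.49, -0.87, -0.08], [-0.0, 0.87, -0.49, 1.07], [0.0, 0.0, 0.0, 1.0]]
```

View pics/top0.png

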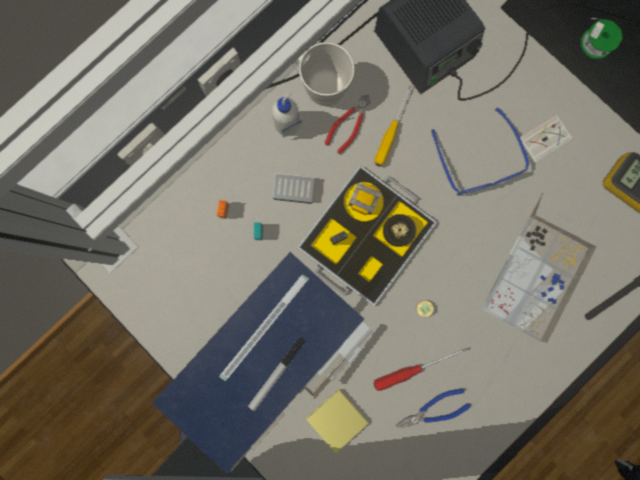

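View pics/side0.png

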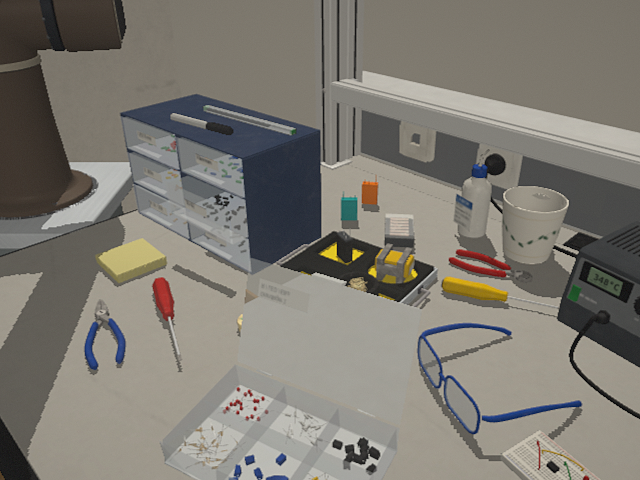

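The top view has the tray centred near (368,236), turned by about 35°. The relay is at (340,238) in the square cut-out, the transformer at (363,199) in the round one, the tub at (402,230) in the large one, and the small one at (370,268) is empty. The tip box lies at (295,188), and the cabinet is lower left. The side view shows the same layout, with the orange and turquoise look-alikes at (370,190) and (349,205).

```bash
python3 - <<'E'
from h import *
W={n:np.load(n+"0.npy") for n in("top","side")}
def blob(n,c,r,z0,z1):
    P=W[n].reshape(-1,3);P=P[~np.isnan(P[:,0])]
    m=(np.hypot(P[:,0]-c[0],P[:,1]-c[1])<r)&(P[:,2]>z0)&(P[:,2]<z1); return P[m]
for name,c,r,z0,z1 in[("relay",(.578,-.244),.03,.028,.08),("transformer",(.65,-.292),.045,.026,.06),("tub",(.597,-.358),.045,.026,.06),("box",(.667,-.169),.055,.012,.04),("tray",(.587,-.3),.14,.010,.024)]:
  for n in W:
    P=blob(n,c,r,z0,z1)
    if len(P)<5: print(name,n,len(P));continue
    # outlier-trim
    rc=cv2.minAreaRect((P[:,:2]*1000).astype(np.float32))
    print(name,n,len(P),"z 50/98%",np.round(np.percentile(P[:,2],[10,50,98]),4),"mean",np.round(P.mean(0)[:2],4),"rect",np.round(rc[0],1),np.round(rc[1],1),round(rc[2],1))
# edges of tray, yellow floors via color
img=cv2.imread("pics/top0.png");h=cv2.cvtColor(img,cv2.COLOR_BGR2HSV)
P=W["top"];m=(abs(h[...,0].astype(int)-27)<6)&(h[...,1]>150)&(h[...,2]>100)&(np.hypot(P[...,0]-.587,P[...,1]+.3)<.13)&(P[...,2]<.016)
k,lab,st,ce=cv2.connectedComponentsWithStats(m.astype(np.uint8))
for i in range(1,k):
    if st[i,4]<60: continue
    Q=P[lab==i];rc=cv2.minAreaRect((Q[:,:2]*1000).astype(np.float32));print("yellow",st[i,4],np.round(rc[0],1),np.round(rc[1],1),round(rc[2],1),"z",np.round(np.median(Q[:,2]),4))
p=img[150:320,260:460];cv2.imwrite("pics/crop1.png",cv2.resize(p,None,fx=3.5,fy=3.5,interpolation=cv2.INTER_CUBIC))
E
```

```text
relay top 129 z 50/98% [0.0419 0.0459 0.0495] mean [ 0.5793 -0.2448] rect [ 579.7 -244.7] [12.9 27.7] 28.4
relay side 272 z 50/98% [0.0308 0.0424 0.0545] mean [ 0.58   -0.2517] rect [ 580.  -247.9] [14.5 32.3] 29.3
transformer top 686 z 50/98% [0.0338 0.0395 0.0455] mean [ 0.6487 -0.2891] rect [ 649.8 -289.5] [44.8 50.4] 67.5
transformer side 862 z 50/98% [0.0297 0.0393 0.0456] mean [ 0.6496 -0.3001] rect [ 649.5 -292.4] [48.6 51.8] 65.9
tub top 563 z 50/98% [0.03   0.0345 0.0387] mean [ 0.5948 -0.3513] rect [ 595.6 -351.5] [56.8 55.4] 27.5
tub side 565 z 50/98% [0.0301 0.0357 0.0387] mean [ 0.6013 -0.3482] rect [ 602.  -347.8] [38.3 58.4] 48.5
box top 1052 z 50/98% [0.0198 0.0222 0.0257] mean [ 0.6686 -0.1634] rect [ 669.4 -163.4] [72.1 46.8] 84.3
box side 773 z 50/98% [0.0169 0.0233 0.0251] mean [ 0.6687 -0.1748] rect [ 669.3 -165.8] [78.5 45.9] 85.1
tray top 6339 z 50/98% [0.0123 0.0164 0.0216] mean [ 0.5815 -0.2923] rect [ 609.8 -281.4] [221.9 239.2] 53.8
tray side 4369 z 50/98% [0.0121 0.0181 0.0234] mean [ 0.5949 -0.2719] rect [ 612.4 -255.9] [177.2 266.8] 62.7
yellow 460 [ 642.2 -286. ] [71.1 60.1] 68.1 z 0.0068
yellow 704 [ 600.  -355.5] [64.6 81. ] 54.1 z 0.007
yellow 962 [ 575.3 -236.6] [57.8 62.6] 54.2 z 0.0072
yellow 316 [ 527.2 -302.7] [25.5 40.5] 54.0 z 0.007
```

View pics/crop1.png

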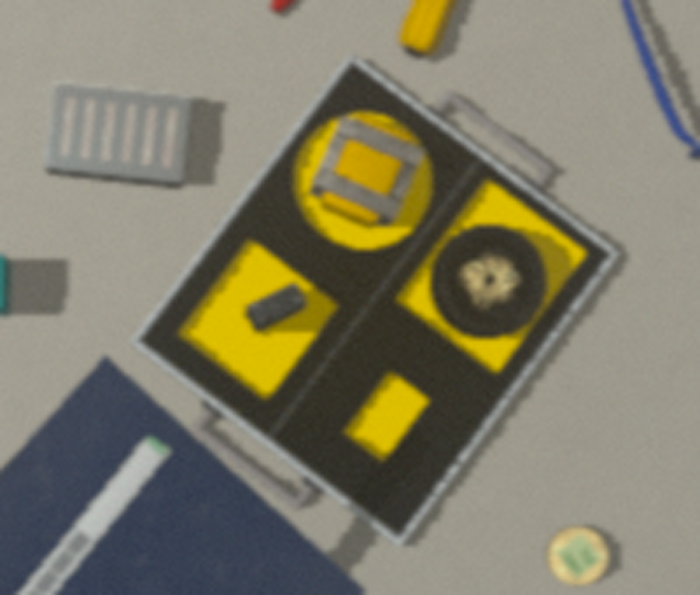

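The nests' yaw is 54°, and the cut-out centres in mm fit the 82 x 90 lattice: relay (527,-303), transformer (575,-237), cleaner (648,-289), tips (600,-355). I'll start moving, beginning with the relay.

```bash
cat >> h.py <<'E'
def pose():
    s=manip.state(); M=R.from_rotvec(s["tool_rot"]).as_matrix(); return s,M,np.degrees(np.arctan2(M[1,1],M[0,1]))
def plan(x,y,z,yaw):
    "turn (rad, tool z) first, then shifts (units) along the turned tool axes"
    s,M,a=pose(); d=(np.array([x,y,z])-s["eef_pos"])/.04; t=np.radians(a-yaw); b=np.radians(yaw)
    print("t=%.2f"%s["time_s"],"pos",np.round(s["eef_pos"],4),"yaw %.1f"%a,"tilt %.3f"%np.arccos(-M[2,2]),"| turn %.3f then tx %.2f ty %.2f tz %.2f"%(t,-d[0]*np.sin(b)+d[1]*np.cos(b),d[0]*np.cos(b)+d[1]*np.sin(b),-d[2]))
E
python3 -m inch '[{"turn":-0.125},{"turn":-0.125},{"turn":-0.125},{"turn":-0.125},{"turn":-0.125},{"turn":-0.125},{"turn":-0.125},{"turn":-0.125},{"turn":-0.125},{"turn":-0.125}]' 1 30
python3 -m inch '[{"turn":-0.105},{"turn":-0.105},{"turn":-0.104},{"turn":-0.104},{"tx":0.26,"ty":0.9},{"tx":0.26,"ty":0.9},{"tx":0.26,"ty":0.9},{"tx":0.26,"ty":0.9},{"tx":0.26,"ty":0.9},{"tx":0.26,"ty":0.9}]'
python3 -c "from h import *;plan(.580,-.245,.20,28.4)"
```

```text
t=0.90 pos [ 0.2421 -0.5762  0.2313] yaw -67.2 tilt 0.000 | turn -1.669 then tx 3.27 ty 11.37 tz 0.78schema error: expected keys tx, ty, tz, turn
schema error: expected keys tx, ty, tz, turn
```

```bash

python3 -m inch '[{"tx":0,"ty":0,"tz":0,"turn":-0.125},{"tx":0,"ty":0,"tz":0,"turn":-0.125},{"tx":0,"ty":0,"tz":0,"turn":-0.125},{"tx":0,"ty":0,"tz":0,"turn":-0.125},{"tx":0,"ty":0,"tz":0,"turn":-0.125},{"tx":0,"ty":0,"tz":0,"turn":-0.125},{"tx":0,"ty":0,"tz":0,"turn":-0.125},{"tx":0,"ty":0,"tz":0,"turn":-0.125},{"tx":0,"ty":0,"tz":0,"turn":-0.125},{"tx":0,"ty":0,"tz":0,"turn":-0.125}]' 1 30
python3 -m inch '[{"tx":0,"ty":0,"tz":0,"turn":-0.105},{"tx":0,"ty":0,"tz":0,"turn":-0.105},{"tx":0,"ty":0,"tz":0,"turn":-0.105},{"tx":0,"ty":0,"tz":0,"turn":-0.104},{"tx":0.26,"ty":0.9,"tz":0,"turn":0},{"tx":0.26,"ty":0.9,"tz":0,"turn":0},{"tx":0.26,"ty":0.9,"tz":0,"turn":0},{"tx":0.26,"ty":0.9,"tz":0,"turn":0},{"tx":0.26,"ty":0.9,"tz":0,"turn":0},{"tx":0.26,"ty":0.9,"tz":0,"turn":0}]'
python3 -c "from h import *;plan(.580,-.245,.20,28.4)"
```

```text
time_s: 1.73
eef_pos: [0.2421, -0.5762, 0.2313]
tool_rot: [2.127, 2.312, -0.0]
wrist_force: [0.3, -0.2, -0.5]
grip_width: 0.0854
gripper_force: 0.0
time_s: 2.57
eef_pos: [0.4034, -0.4173, 0.2315]
tool_rot: [1.608, 2.698, -0.0]
wrist_force: [1.2, -0.7, 0.3]
grip_width: 0.0854
gripper_force: 0.0
t=2.57 pos [ 0.4034 -0.4173  0.2315] yaw 28.4 tilt 0.000 | turn -0.000 then tx 1.69 ty 5.93 tz 0.79
```

```bash

python3 -m inch '[{"tx":0.24,"ty":0.84,"tz":0,"turn":0},{"tx":0.24,"ty":0.84,"tz":0,"turn":0},{"tx":0.24,"ty":0.84,"tz":0,"turn":0},{"tx":0.24,"ty":0.84,"tz":0,"turn":0},{"tx":0.24,"ty":0.84,"tz":0,"turn":0},{"tx":0.24,"ty":0.84,"tz":0,"turn":0},{"tx":0.25,"ty":0.89,"tz":0,"turn":0},{"tx":0,"ty":0,"tz":0.4,"turn":0},{"tx":0,"ty":0,"tz":0.4,"turn":0},{"tx":0,"ty":0,"tz":0,"turn":0}]'
cat > meas.py <<'E'
from h import *; import sys
# measure tops seen by the wrist camera: name cx cy r z0 z1 ; saves picture
f=sys.argv[1]; s=manip.state(); p=manip.camera("wrist"); cv2.imwrite(f"pics/{f}.png",p["image"])
P=cloud(p,s).reshape(-1,3);P=P[~np.isnan(P[:,0])]
for name,c,r,z0,z1 in[("relay",(.580,-.245),.03,.034,.055),("transformer",(.65,-.29),.045,.026,.06),("tub",(.598,-.351),.045,.026,.06),("box",(.669,-.164),.055,.015,.04)]:
    Q=P[(np.hypot(P[:,0]-c[0],P[:,1]-c[1])<r)&(P[:,2]>z0)&(P[:,2]<z1)]
    if len(Q)<50: continue
    rc=cv2.minAreaRect((Q[:,:2]*1000).astype(np.float32)); print(name,len(Q),"z",np.round(np.percentile(Q[:,2],[50,98]),4),"rect",np.round(rc[0],1),np.round(rc[1],1),round(rc[2],1))
E
python3 meas.py w1; python3 -c "from h import *;plan(.580,-.245,.025,28.4)"
```

```text
time_s: 3.4
eef_pos: [0.5772, -0.2441, 0.1956]
tool_rot: [-1.602, -2.695, 0.001]
wrist_force: [-0.9, 0.9, 0.9]
grip_width: 0.0854
gripper_force: 0.0
relay 518 z [0.0469 0.0489] rect [ 580.2 -245.6] [12.1 28.2] 28.5
transformer 2435 z [0.0399 0.0451] rect [ 650.  -289.9] [45.1 50.2] 67.3
tub 2007 z [0.0355 0.0382] rect [ 596.  -351.7] [56.1 56.4] 46.1
box 4313 z [0.0232 0.0248] rect [ 669.7 -164. ] [72.1 46.6] 84.7
t=3.45 pos [ 0.5775 -0.245   0.1971] yaw 28.5 tilt 0.005 | turn 0.001 then tx -0.03 ty 0.06 tz 4.30
```

View pics/w1.png

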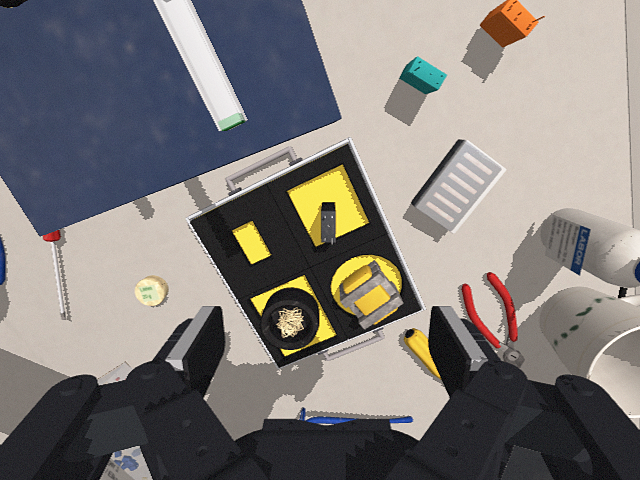

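The wrist view, with the relay at (328,222) in the square cut-out, agrees with the top view to 1 mm. I'll descend onto the relay and grip it.

```bash

python3 -m inch '[{"tx":-0.03,"ty":0.06,"tz":0.6,"turn":0},{"tx":-0.01,"ty":0,"tz":0.7,"turn":0},{"tx":0,"ty":0,"tz":0.7,"turn":0},{"tx":0,"ty":0,"tz":0.6,"turn":0},{"tx":0,"ty":0,"tz":0.6,"turn":0},{"tx":0,"ty":0,"tz":0.5,"turn":0},{"tx":0,"ty":0,"tz":0.4,"turn":0},{"tx":0,"ty":0,"tz":0.27,"turn":0},{"tx":0,"ty":0,"tz":0,"turn":0},{"tx":0,"ty":0,"tz":0,"turn":0}]' 0.5
python3 -c "from h import *;plan(.580,-.2456,.022,28.4)"
python3 -m inch '[{"tx":0,"ty":0,"tz":0,"turn":0},{"tx":0,"ty":0,"tz":0,"turn":0},{"tx":0,"ty":0,"tz":0,"turn":0},{"tx":0,"ty":0,"tz":0,"turn":0},{"tx":0,"ty":0,"tz":0,"turn":0},{"tx":0,"ty":0,"tz":0,"turn":0},{"tx":0,"ty":0,"tz":0,"turn":0},{"tx":0,"ty":0,"tz":0,"turn":0},{"tx":0,"ty":0,"tz":0,"turn":0},{"tx":0,"ty":0,"tz":0,"turn":0}]' 0 30
python3 -c "from h import *;plan(.5272,-.3027,.065,54.1)"
```

```text
time_s: 4.28
eef_pos: [0.5818, -0.247, 0.0248]
tool_rot: [1.609, 2.698, 0.0]
wrist_force: [-0.0, 0.0, 0.5]
grip_width: 0.0423
gripper_force: 0.0
t=4.28 pos [ 0.5818 -0.247   0.0248] yaw 28.4 tilt 0.000 | turn -0.000 then tx 0.05 ty -0.02 tz 0.07
time_s: 5.12
eef_pos: [0.5831, -0.2472, 0.0263]
tool_rot: [1.606, 2.696, 0.0]
wrist_force: [-0.9, -0.1, 6.4]
grip_width: 0.0118
gripper_force: 31.3
t=5.12 pos [ 0.5831 -0.2472  0.0263] yaw 28.4 tilt 0.003 | turn -0.448 then tx 0.32 ty -1.94 tz -0.97
```

```bash

python3 -m inch '[{"tx":0,"ty":0,"tz":-0.5,"turn":0},{"tx":0,"ty":0,"tz":-0.5,"turn":0},{"tx":0,"ty":0,"tz":-0.5,"turn":0},{"tx":0,"ty":0,"tz":0,"turn":-0.112},{"tx":0,"ty":0,"tz":0,"turn":-0.112},{"tx":0,"ty":0,"tz":0,"turn":-0.112},{"tx":0,"ty":0,"tz":0,"turn":-0.112},{"tx":0.08,"ty":-0.64,"tz":0,"turn":0},{"tx":0.08,"ty":-0.65,"tz":0,"turn":0},{"tx":0.09,"ty":-0.65,"tz":0,"turn":0}]'
python3 -m inch '[{"tx":0,"ty":0,"tz":0,"turn":0},{"tx":0,"ty":0,"tz":0,"turn":0},{"tx":0,"ty":0,"tz":0,"turn":0},{"tx":0,"ty":0,"tz":0,"turn":0},{"tx":0,"ty":0,"tz":0,"turn":0},{"tx":0,"ty":0,"tz":0,"turn":0},{"tx":0,"ty":0,"tz":0,"turn":0},{"tx":0,"ty":0,"tz":0,"turn":0},{"tx":0,"ty":0,"tz":0,"turn":0},{"tx":0,"ty":0,"tz":0,"turn":0}]'
python3 - <<'E'
from h import *
plan(.5294,-.3043,.0265,54.1)
s=manip.state(); p=manip.camera("wrist"); cv2.imwrite("pics/w2.png",p["image"])
for n in("top","side"):
    p=manip.camera(n); P=cloud(p).reshape(-1,3); Q=P[(np.hypot(P[:,0]-.528,P[:,1]+.303)<.03)&(P[:,2]>.05)&(P[:,2]<.2)]
    print(n,len(Q), p["image"].shape)
    cv2.imwrite(f"pics/{n}2.png",p["image"])
E
```

```text
time_s: 5.95
eef_pos: [0.5275, -0.3033, 0.0842]
tool_rot: [-0.966, -2.989, -0.0]
wrist_force: [-0.3, -0.9, -1.5]
grip_width: 0.0122
gripper_force: 30.5
time_s: 6.78
eef_pos: [0.5282, -0.3033, 0.0845]
tool_rot: [0.968, 2.989, 0.0]
wrist_force: [0.0, -0.1, -0.4]
grip_width: 0.0122
gripper_force: 30.5
t=6.78 pos [ 0.5282 -0.3033  0.0845] yaw 54.1 tilt 0.000 | turn 0.000 then tx -0.04 ty -0.00 tz 1.45
top 0 (480, 640, 3)
side 2450 (480, 640, 3)
```

View pics/w2.png

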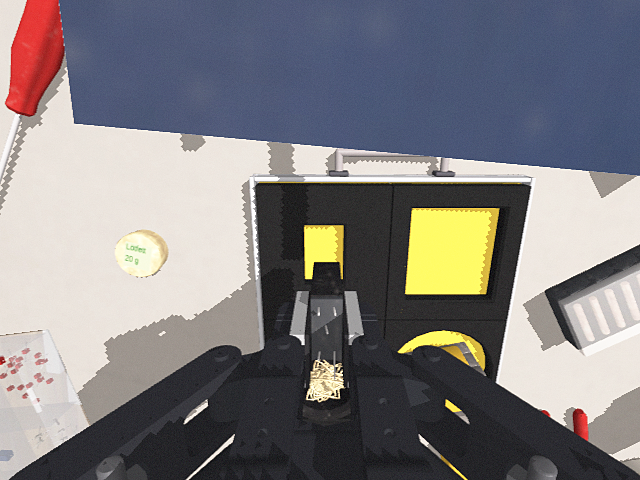

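The relay hangs upright between the fingers at (325,285), in line with its cut-out. I'll lower and release it.

```bash

python3 -m inch '[{"tx":-0.04,"ty":0,"tz":0.3,"turn":0},{"tx":0,"ty":0,"tz":0.4,"turn":0},{"tx":0,"ty":0,"tz":0.3,"turn":0},{"tx":0,"ty":0,"tz":0.2,"turn":0},{"tx":0,"ty":0,"tz":0.12,"turn":0},{"tx":0,"ty":0,"tz":0.06,"turn":0},{"tx":0,"ty":0,"tz":0.03,"turn":0},{"tx":0,"ty":0,"tz":0.02,"turn":0},{"tx":0,"ty":0,"tz":0.01,"turn":0},{"tx":0,"ty":0,"tz":0,"turn":0}]'
python3 -c "from h import *;plan(.5294,-.3043,.0265,54.1)"
python3 -m inch '[{"tx":0,"ty":0,"tz":0,"turn":0},{"tx":0,"ty":0,"tz":0,"turn":0},{"tx":0,"ty":0,"tz":0,"turn":0},{"tx":0,"ty":0,"tz":0,"turn":0},{"tx":0,"ty":0,"tz":-0.3,"turn":0},{"tx":0,"ty":0,"tz":-0.6,"turn":0},{"tx":0,"ty":0,"tz":-0.8,"turn":0},{"tx":0,"ty":0,"tz":-0.8,"turn":0},{"tx":0,"ty":0,"tz":-0.8,"turn":0},{"tx":0,"ty":0,"tz":-0.7,"turn":0}]' 0.4
python3 - <<'E'
from h import *
p=manip.camera("wrist"); cv2.imwrite("pics/w3.png",p["image"]); s=manip.state()
P=cloud(p,s).reshape(-1,3)
for c,z0 in(((.527,-.303),.036),((.65,-.29),.026)):
    Q=P[(np.hypot(P[:,0]-c[0],P[:,1]-c[1])<.045)&(P[:,2]>z0)&(P[:,2]<.055)]
    rc=cv2.minAreaRect((Q[:,:2]*1000).astype(np.float32));print(len(Q),np.percentile(Q[:,2],[50,90]),rc)
plan(.650,-.290,.10,67.4)
E
```

```text
time_s: 7.77
eef_pos: [0.5298, -0.3047, 0.0275]
tool_rot: [0.968, 2.987, -0.001]
wrist_force: [-0.2, -0.7, 0.0]
grip_width: 0.012
gripper_force: 30.5
t=7.77 pos [ 0.5298 -0.3047  0.0275] yaw 54.1 tilt 0.001 | turn -0.000 then tx 0.01 ty 0.00 tz 0.02
time_s: 8.6
eef_pos: [0.5298, -0.3047, 0.1902]
tool_rot: [0.968, 2.986, -0.001]
wrist_force: [-0.1, -0.0, 0.4]
grip_width: 0.0343
gripper_force: 0.0
538 [0.05349004 0.05439959] ((533.2959594726562, -305.21197509765625), (12.765458106994629, 27.723800659179688), 54.053977966308594)
2410 [0.04693143 0.05204391] ((648.2427368164062, -284.24566650390625), (88.62237548828125, 75.75273895263672), 22.3402099609375)
t=8.65 pos [ 0.5333 -0.3069  0.1969] yaw 54.1 tilt 0.013 | turn -0.232 then tx -2.53 ty 1.51 tz 2.42
```

View pics/w3.png

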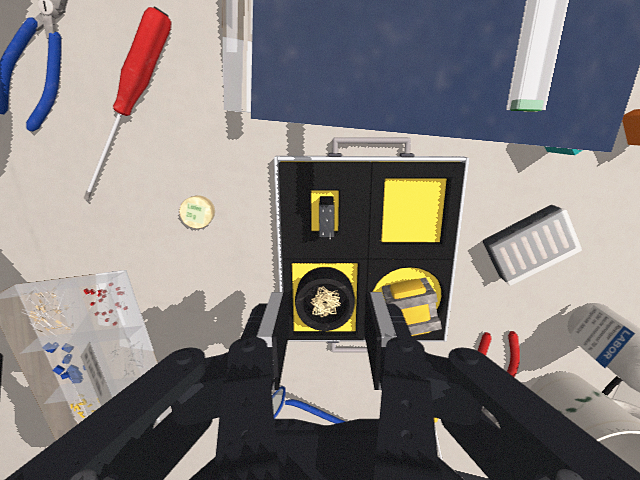

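The relay stands in its cut-out at (326,218). Next is the transformer.

```bash

python3 -m inch '[{"tx":0,"ty":0,"tz":0,"turn":-0.116},{"tx":0,"ty":0,"tz":0,"turn":-0.116},{"tx":-0.6,"ty":0.37,"tz":0,"turn":0},{"tx":-0.7,"ty":0.4,"tz":0,"turn":0},{"tx":-0.7,"ty":0.4,"tz":0,"turn":0},{"tx":-0.53,"ty":0.34,"tz":0.3,"turn":0},{"tx":0,"ty":0,"tz":0.6,"turn":0},{"tx":0,"ty":0,"tz":0.6,"turn":0},{"tx":0,"ty":0,"tz":0,"turn":0},{"tx":0,"ty":0,"tz":0,"turn":0}]' 0.7 60
sleep 0; python3 - <<'E'
from h import *
plan(.650,-.290,.017,67.4); s=manip.state()
p=manip.camera("wrist"); P=cloud(p,s).reshape(-1,3)
for n,c,r,z0,z1 in(("T",(.65,-.29),.04,.026,.055),("R",(.527,-.303),.025,.036,.055)):
    Q=P[(np.hypot(P[:,0]-c[0],P[:,1]-c[1])<r)&(P[:,2]>z0)&(P[:,2]<z1)]
    if len(Q)>20:rc=cv2.minAreaRect((Q[:,:2]*1000).astype(np.float32));print(n,len(Q),np.percentile(Q[:,2],[50,90]),np.round(rc[0],1),np.round(rc[1],1),rc[2])
plan(.650,-.290,.017,67.4)
E
```

```text
time_s: 9.48
eef_pos: [0.6444, -0.2866, 0.1251]
tool_rot: [-0.615, -3.076, -0.002]
wrist_force: [0.2, -0.3, 0.5]
grip_width: 0.0599
gripper_force: 0.0
t=9.48 pos [ 0.6444 -0.2866  0.1251] yaw 67.4 tilt 0.005 | turn -0.000 then tx -0.16 ty -0.02 tz 2.70
T 4364 [0.0401092  0.04446012] [ 649.8 -290. ] [45.2 49.9] 67.3415298461914
R 1382 [0.04681483 0.04789933] [ 528.8 -302.1] [13.3 28.1] 53.72101974487305
t=9.53 pos [ 0.6458 -0.2876  0.1272] yaw 67.4 tilt 0.001 | turn -0.000 then tx -0.12 ty -0.02 tz 2.76
```

```bash

python3 -m inch '[{"tx":-0.06,"ty":-0.02,"tz":0.3,"turn":0},{"tx":-0.05,"ty":0,"tz":0.5,"turn":0},{"tx":0,"ty":0,"tz":0.5,"turn":0},{"tx":0,"ty":0,"tz":0.4,"turn":0},{"tx":0,"ty":0,"tz":0.4,"turn":0},{"tx":0,"ty":0,"tz":0.3,"turn":0},{"tx":0,"ty":0,"tz":0.2,"turn":0},{"tx":0,"ty":0,"tz":0.13,"turn":0},{"tx":0,"ty":0,"tz":0,"turn":0},{"tx":0,"ty":0,"tz":0,"turn":0}]' 0.7
python3 -c "from h import *;plan(.650,-.290,.017,67.4)"
python3 -m inch '[{"tx":0,"ty":0,"tz":0,"turn":0},{"tx":0,"ty":0,"tz":0,"turn":0},{"tx":0,"ty":0,"tz":0,"turn":0},{"tx":0,"ty":0,"tz":0,"turn":0},{"tx":0,"ty":0,"tz":0,"turn":0},{"tx":0,"ty":0,"tz":0,"turn":0},{"tx":0,"ty":0,"tz":0,"turn":0},{"tx":0,"ty":0,"tz":0,"turn":0},{"tx":0,"ty":0,"tz":0,"turn":0},{"tx":0,"ty":0,"tz":0,"turn":0}]' 0 60
python3 -c "from h import *;plan(.5754,-.2364,.065,54.1)"
```

```text
time_s: 10.37
eef_pos: [0.6501, -0.2901, 0.0179]
tool_rot: [0.616, 3.08, -0.0]
wrist_force: [0.0, -0.7, -0.1]
grip_width: 0.0596
gripper_force: 0.0
t=10.37 pos [ 0.6501 -0.2901  0.0179] yaw 67.4 tilt 0.000 | turn -0.000 then tx 0.00 ty 0.00 tz 0.02
time_s: 11.2
eef_pos: [0.6511, -0.2907, 0.0193]
tool_rot: [0.616, 3.078, -0.001]
wrist_force: [0.5, -0.9, 5.1]
grip_width: 0.0436
gripper_force: 65.0
t=11.20 pos [ 0.6511 -0.2907  0.0193] yaw 67.4 tilt 0.003 | turn 0.232 then tx 2.33 ty -0.01 tz -1.14
```

```bash

python3 -m inch '[{"tx":0,"ty":0,"tz":-0.4,"turn":0},{"tx":0,"ty":0,"tz":-0.5,"turn":0},{"tx":0,"ty":0,"tz":-0.5,"turn":0},{"tx":0,"ty":0,"tz":0,"turn":0.116},{"tx":0,"ty":0,"tz":0,"turn":0.116},{"tx":0.5,"ty":0,"tz":0,"turn":0},{"tx":0.6,"ty":0,"tz":0,"turn":0},{"tx":0.6,"ty":0,"tz":0,"turn":0},{"tx":0.4,"ty":0,"tz":0,"turn":0},{"tx":0.2,"ty":0,"tz":0,"turn":0}]'
python3 -m inch '[{"tx":0,"ty":0,"tz":0,"turn":0},{"tx":0,"ty":0,"tz":0,"turn":0},{"tx":0,"ty":0,"tz":0,"turn":0},{"tx":0,"ty":0,"tz":0.1,"turn":0},{"tx":0,"ty":0,"tz":0.1,"turn":0},{"tx":0,"ty":0,"tz":0,"turn":0},{"tx":0,"ty":0,"tz":0,"turn":0},{"tx":0,"ty":0,"tz":0,"turn":0},{"tx":0,"ty":0,"tz":0,"turn":0},{"tx":0,"ty":0,"tz":0,"turn":0}]'
python3 - <<'E'
from h import *
plan(.5754,-.2364,.0195,54.1); s=manip.state()
p=manip.camera("wrist"); cv2.imwrite("pics/w4.png",p["image"])
E
```

```text
time_s: 12.03
eef_pos: [0.5711, -0.2334, 0.072]
tool_rot: [-0.966, -2.982, -0.002]
wrist_force: [-0.8, -0.0, -3.8]
grip_width: 0.0435
gripper_force: 64.0
time_s: 12.87
eef_pos: [0.5754, -0.2361, 0.0658]
tool_rot: [0.968, 2.988, -0.0]
wrist_force: [0.2, -0.7, -3.9]
grip_width: 0.0436
gripper_force: 64.0
t=12.87 pos [ 0.5754 -0.2361  0.0658] yaw 54.1 tilt 0.000 | turn -0.000 then tx -0.00 ty -0.01 tz 1.16
```

View pics/w4.png

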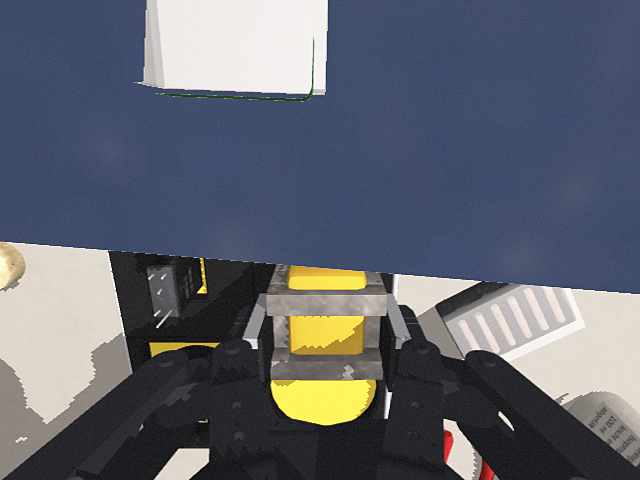

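The transformer hangs level between the pads at (325,330). I'll lower and release it.

```bash

python3 -m inch '[{"tx":0,"ty":0,"tz":0.2,"turn":0},{"tx":0,"ty":0,"tz":0.3,"turn":0},{"tx":0,"ty":0,"tz":0.25,"turn":0},{"tx":0,"ty":0,"tz":0.15,"turn":0},{"tx":0,"ty":0,"tz":0.1,"turn":0},{"tx":0,"ty":0,"tz":0.06,"turn":0},{"tx":0,"ty":0,"tz":0.04,"turn":0},{"tx":0,"ty":0,"tz":0.03,"turn":0},{"tx":0,"ty":0,"tz":0.02,"turn":0},{"tx":0,"ty":0,"tz":0,"turn":0}]'
python3 -c "from h import *;plan(.5754,-.2364,.0195,54.1)"
```

```text
time_s: 13.75
eef_pos: [0.5755, -0.2361, 0.0199]
tool_rot: [0.968, 2.988, -0.0]
wrist_force: [0.3, 0.1, -3.8]
grip_width: 0.0439
gripper_force: 64.0
t=13.75 pos [ 0.5755 -0.2361  0.0199] yaw 54.1 tilt 0.001 | turn -0.000 then tx -0.00 ty -0.01 tz 0.01
```

```bash

python3 -m inch '[{"tx":0,"ty":0,"tz":0.02,"turn":0},{"tx":0,"ty":0,"tz":0.02,"turn":0},{"tx":0,"ty":0,"tz":0,"turn":0},{"tx":0,"ty":0,"tz":0,"turn":0},{"tx":0,"ty":0,"tz":0,"turn":0},{"tx":0,"ty":0,"tz":0,"turn":0},{"tx":0,"ty":0,"tz":0,"turn":0},{"tx":0,"ty":0,"tz":0,"turn":0},{"tx":0,"ty":0,"tz":0,"turn":0},{"tx":0,"ty":0,"tz":0,"turn":0}]'
python3 -m inch '[{"tx":0,"ty":0,"tz":0,"turn":0},{"tx":0,"ty":0,"tz":0,"turn":0},{"tx":0,"ty":0,"tz":0,"turn":0},{"tx":0,"ty":0,"tz":-0.3,"turn":0},{"tx":0,"ty":0,"tz":-0.5,"turn":0},{"tx":0,"ty":0,"tz":-0.6,"turn":0},{"tx":0,"ty":0,"tz":-0.6,"turn":0},{"tx":0,"ty":0,"tz":-0.5,"turn":0},{"tx":0,"ty":0,"tz":0,"turn":0},{"tx":0,"ty":0,"tz":0,"turn":0}]' 0.68
python3 - <<'E'
from h import *
plan(.5963,-.3518,.10,54.1)
E
python3 meas.py w5
```

```text
time_s: 14.58
eef_pos: [0.5758, -0.2363, 0.0193]
tool_rot: [0.968, 2.988, -0.0]
wrist_force: [-3.7, 1.9, 5.0]
grip_width: 0.0433
gripper_force: 64.9
time_s: 15.42
eef_pos: [0.5768, -0.2368, 0.1205]
tool_rot: [0.967, 2.984, -0.001]
wrist_force: [-0.6, -0.3, 0.2]
grip_width: 0.0576
gripper_force: 0.0
t=15.42 pos [ 0.5768 -0.2368  0.1205] yaw 54.1 tilt 0.005 | turn -0.000 then tx -2.08 ty -2.04 tz 0.51
relay 3543 z [0.0405 0.0452] rect [ 577.1 -235.7] [44.9 44.4] 54.7
tub 842 z [0.0356 0.0377] rect [ 576.7 -356.8] [18.6 47.4] 22.3
box 5895 z [0.0233 0.0246] rect [ 669.4 -164. ] [72.2 47.1] 84.7
```

```bash

python3 -m inch '[{"tx":-0.4,"ty":-0.4,"tz":0,"turn":0},{"tx":-0.5,"ty":-0.5,"tz":0,"turn":0},{"tx":-0.5,"ty":-0.5,"tz":0,"turn":0},{"tx":-0.4,"ty":-0.4,"tz":0,"turn":0},{"tx":-0.28,"ty":-0.24,"tz":0,"turn":0},{"tx":0,"ty":0,"tz":0,"turn":0},{"tx":0,"ty":0,"tz":0,"turn":0},{"tx":0,"ty":0,"tz":0,"turn":0},{"tx":0,"ty":0,"tz":0,"turn":0},{"tx":0,"ty":0,"tz":0,"turn":0}]' 1 40
python3 - <<'E'
from h import *
s=manip.state();p=manip.camera("wrist"); cv2.imwrite("pics/w6.png",p["image"]); P=cloud(p,s).reshape(-1,3)
for n,c,r,z0,z1 in(("tub",(.597,-.352),.037,.026,.055),("T",(.5754,-.2364),.04,.026,.055)):
    Q=P[(np.hypot(P[:,0]-c[0],P[:,1]-c[1])<r)&(P[:,2]>z0)&(P[:,2]<z1)]
    if len(Q)>20:print(n,len(Q),np.percentile(Q[:,2],[50,90]),cv2.minEnclosingCircle((Q[:,:2]*1000).astype(np.float32)),cv2.minAreaRect((Q[:,:2]*1000).astype(np.float32)))
plan(.5963,-.3518,.015,54.1)
E
```

```text
time_s: 16.3
eef_pos: [0.5945, -0.3494, 0.1176]
tool_rot: [-0.966, -2.988, -0.001]
wrist_force: [1.2, 0.3, 0.4]
grip_width: 0.0855
gripper_force: 0.0
tub 3937 [0.03580042 0.03734122] ((595.8607177734375, -352.82281494140625), 28.945608139038086) ((595.3636474609375, -352.1276550292969), (56.42180252075195, 56.275970458984375), 73.9130859375)
T 6580 [0.03985145 0.04446995] ((575.6585693359375, -234.94305419921875), 29.08936882019043) ((576.004638671875, -235.1041259765625), (45.89118194580078, 50.18604278564453), 54.28852844238281)
t=16.35 pos [ 0.5947 -0.3496  0.1179] yaw 54.2 tilt 0.001 | turn 0.001 then tx -0.07 ty -0.02 tz 2.57
```

View pics/w6.png

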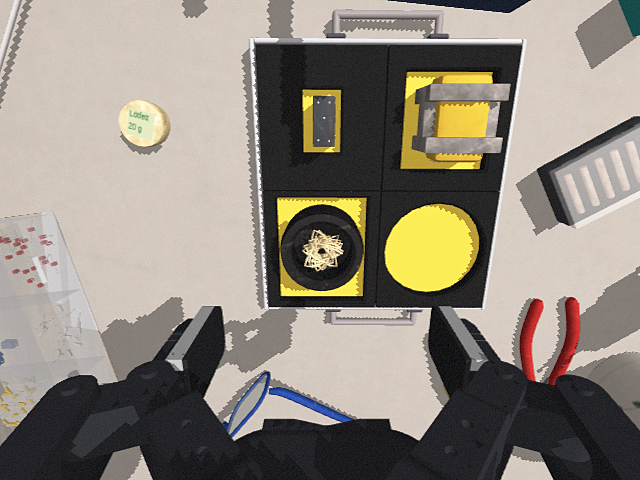

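Relay (322,120) and transformer (463,115) sit properly. The tub is at (321,248) and the round cut-out is empty. I'll grip the tub.

```bash

python3 -m inch '[{"tx":-0.07,"ty":-0.04,"tz":0.3,"turn":0},{"tx":0,"ty":0,"tz":0.5,"turn":0},{"tx":0,"ty":0,"tz":0.5,"turn":0},{"tx":0,"ty":0,"tz":0.4,"turn":0},{"tx":0,"ty":0,"tz":0.3,"turn":0},{"tx":0,"ty":0,"tz":0.25,"turn":0},{"tx":0,"ty":0,"tz":0.2,"turn":0},{"tx":0,"ty":0,"tz":0.12,"turn":0},{"tx":0,"ty":0,"tz":0,"turn":0},{"tx":0,"ty":0,"tz":0,"turn":0}]' 1
python3 -c "from h import *;plan(.5958,-.3524,.015,54.1)"
python3 -m inch '[{"tx":0,"ty":0,"tz":0,"turn":0},{"tx":0,"ty":0,"tz":0,"turn":0},{"tx":0,"ty":0,"tz":0,"turn":0},{"tx":0,"ty":0,"tz":0,"turn":0},{"tx":0,"ty":0,"tz":0,"turn":0},{"tx":0,"ty":0,"tz":0,"turn":0},{"tx":0,"ty":0,"tz":0,"turn":0},{"tx":0,"ty":0,"tz":0,"turn":0},{"tx":0,"ty":0,"tz":0,"turn":0},{"tx":0,"ty":0,"tz":0,"turn":0}]' 0 40
python3 -c "from h import *;plan(.6482,-.2892,.065,54.1)"
```

```text
time_s: 17.18
eef_pos: [0.5964, -0.3541, 0.0155]
tool_rot: [0.968, 2.988, -0.0]
wrist_force: [-0.1, -0.0, 0.7]
grip_width: 0.0852
gripper_force: 0.0
t=17.18 pos [ 0.5964 -0.3541  0.0155] yaw 54.1 tilt 0.001 | turn -0.000 then tx 0.04 ty 0.03 tz 0.01
time_s: 18.02
eef_pos: [0.5971, -0.3546, 0.0169]
tool_rot: [0.968, 2.986, -0.001]
wrist_force: [-0.7, 0.3, 4.9]
grip_width: 0.0538
gripper_force: 42.9
t=18.02 pos [ 0.5971 -0.3546  0.0169] yaw 54.1 tilt 0.003 | turn -0.000 then tx -0.08 ty 2.07 tz -1.20
```

```bash

python3 -m inch '[{"tx":0,"ty":0,"tz":-0.2,"turn":0},{"tx":0,"ty":0,"tz":-0.4,"turn":0},{"tx":0,"ty":0,"tz":-0.4,"turn":0},{"tx":0,"ty":0,"tz":-0.2,"turn":0},{"tx":0,"ty":0,"tz":0,"turn":0},{"tx":0,"ty":0,"tz":0,"turn":0},{"tx":0,"ty":0,"tz":0,"turn":0},{"tx":0,"ty":0,"tz":0,"turn":0},{"tx":0,"ty":0,"tz":0,"turn":0},{"tx":0,"ty":0,"tz":0,"turn":0}]'
python3 - <<'E'
from h import *
s=manip.state();p=manip.camera("wrist"); cv2.imwrite("pics/w7.png",p["image"])
T=np.array(p["tool_from_camera"]);P=cloud(p,s);B=R.from_rotvec(s["tool_rot"]).as_matrix()
L=((P-s["eef_pos"])@B).reshape(-1,3)
Q=L[(abs(L[:,0])<.05)&(abs(L[:,1])<.024)&(L[:,2]>-.04)&(L[:,2]<-.01)]
print(len(Q),"toolx",np.percentile(Q[:,0],[1,50,99]),"z",np.percentile(Q[:,2],[2,50,98]))
plan(.6482,-.2892,.017,54.1)
E
```

```text
time_s: 18.85
eef_pos: [0.5955, -0.3534, 0.0623]
tool_rot: [-0.968, -2.987, -0.001]
wrist_force: [0.5, -0.9, -1.8]
grip_width: 0.0538
gripper_force: 42.4
10439 toolx [-0.02413781  0.00338296  0.02975634] z [-0.02117288 -0.01866837 -0.01062479]
t=18.90 pos [ 0.5956 -0.3536  0.0624] yaw 54.1 tilt 0.001 | turn -0.000 then tx -0.12 ty 2.07 tz 1.14
```

View pics/w7.png

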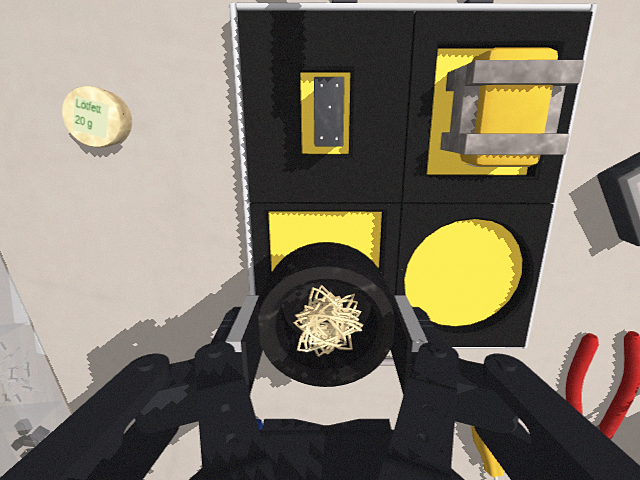

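The tub is held level below its rim at (325,313). I'll carry it over to the round cut-out and lower it.

```bash

python3 -m inch '[{"tx":-0.03,"ty":0.4,"tz":0,"turn":0},{"tx":-0.04,"ty":0.5,"tz":0,"turn":0},{"tx":-0.04,"ty":0.5,"tz":0,"turn":0},{"tx":-0.04,"ty":0.4,"tz":0,"turn":0},{"tx":-0.04,"ty":0.27,"tz":0,"turn":0},{"tx":0,"ty":0,"tz":0.2,"turn":0},{"tx":0,"ty":0,"tz":0.2,"turn":0},{"tx":0,"ty":0,"tz":0.2,"turn":0},{"tx":0,"ty":0,"tz":0,"turn":0},{"tx":0,"ty":0,"tz":0,"turn":0}]'
python3 -c "from h import *;plan(.6506,-.2910,.0165,54.1)"
python3 -m inch '[{"tx":0,"ty":0,"tz":0.15,"turn":0},{"tx":0,"ty":0,"tz":0.12,"turn":0},{"tx":0,"ty":0,"tz":0.1,"turn":0},{"tx":0,"ty":0,"tz":0.08,"turn":0},{"tx":0,"ty":0,"tz":0.05,"turn":0},{"tx":0,"ty":0,"tz":0.04,"turn":0},{"tx":0,"ty":0,"tz":0.01,"turn":0},{"tx":0,"ty":0,"tz":0,"turn":0},{"tx":0,"ty":0,"tz":0,"turn":0},{"tx":0,"ty":0,"tz":0,"turn":0}]'
python3 -c "from h import *;plan(.6506,-.2910,.0165,54.1)"
```

```text
time_s: 19.73
eef_pos: [0.6489, -0.2915, 0.0373]
tool_rot: [-0.969, -2.985, -0.001]
wrist_force: [0.5, 0.4, 0.0]
grip_width: 0.0537
gripper_force: 42.4
t=19.73 pos [ 0.6489 -0.2915  0.0373] yaw 54.0 tilt 0.004 | turn -0.001 then tx -0.03 ty 0.03 tz 0.52
time_s: 20.57
eef_pos: [0.6511, -0.2913, 0.0176]
tool_rot: [0.968, 2.988, -0.0]
wrist_force: [0.9, -0.5, -1.3]
grip_width: 0.0538
gripper_force: 42.4
t=20.57 pos [ 0.6511 -0.2913  0.0176] yaw 54.1 tilt 0.001 | turn -0.000 then tx 0.01 ty -0.00 tz 0.03
```

```bash

python3 -m inch '[{"tx":0,"ty":0,"tz":0.03,"turn":0},{"tx":0,"ty":0,"tz":0.02,"turn":0},{"tx":0,"ty":0,"tz":0,"turn":0},{"tx":0,"ty":0,"tz":0,"turn":0},{"tx":0,"ty":0,"tz":0,"turn":0},{"tx":0,"ty":0,"tz":0,"turn":0},{"tx":0,"ty":0,"tz":0,"turn":0},{"tx":0,"ty":0,"tz":0,"turn":0},{"tx":0,"ty":0,"tz":0,"turn":0},{"tx":0,"ty":0,"tz":0,"turn":0}]'
python3 -m inch '[{"tx":0,"ty":0,"tz":0,"turn":0},{"tx":0,"ty":0,"tz":0,"turn":0},{"tx":0,"ty":0,"tz":0,"turn":0},{"tx":0,"ty":0,"tz":-0.2,"turn":0},{"tx":0,"ty":0,"tz":-0.5,"turn":0},{"tx":0,"ty":0,"tz":-0.7,"turn":0},{"tx":0,"ty":0,"tz":-0.7,"turn":0},{"tx":0,"ty":0,"tz":-0.5,"turn":0},{"tx":0,"ty":0,"tz":0,"turn":0.12},{"tx":0,"ty":0,"tz":0,"turn":0.12}]' 0.9 30
python3 -m inch '[{"tx":0,"ty":0,"tz":0,"turn":0.115},{"tx":0,"ty":0,"tz":0,"turn":0.115},{"tx":0,"ty":0,"tz":0,"turn":0.115},{"tx":0,"ty":0,"tz":0,"turn":0.115},{"tx":0,"ty":0,"tz":0,"turn":0.115},{"tx":0,"ty":0,"tz":0,"turn":0.115},{"tx":0,"ty":0,"tz":0,"turn":0.11},{"tx":0,"ty":0,"tz":0,"turn":0},{"tx":0,"ty":0,"tz":0,"turn":0},{"tx":0,"ty":0,"tz":0,"turn":0}]'
python3 - <<'E'
from h import *
s=manip.state();p=manip.camera("wrist"); cv2.imwrite("pics/w8.png",p["image"]); P=cloud(p,s).reshape(-1,3)
for n,c,r,z0,z1 in(("tub",(.648,-.289),.037,.026,.055),("box",(.669,-.164),.055,.016,.04)):
    Q=P[(np.hypot(P[:,0]-c[0],P[:,1]-c[1])<r)&(P[:,2]>z0)&(P[:,2]<z1)]
    if len(Q)>20:print(n,len(Q),np.percentile(Q[:,2],[50,90]),cv2.minAreaRect((Q[:,:2]*1000).astype(np.float32)))
plan(.6695,-.164,.1,-5.4)
E
```

```text
time_s: 21.4
eef_pos: [0.6512, -0.2914, 0.0169]
tool_rot: [0.968, 2.988, -0.0]
wrist_force: [-2.8, 1.0, 5.6]
grip_width: 0.0537
gripper_force: 43.2
time_s: 22.23
eef_pos: [0.6528, -0.2922, 0.1231]
tool_rot: [1.325, 2.842, -0.0]
wrist_force: [-0.6, -0.3, -0.1]
grip_width: 0.0772
gripper_force: 0.0
time_s: 23.07
eef_pos: [0.6509, -0.2913, 0.1195]
tool_rot: [2.323, 2.115, 0.0]
wrist_force: [0.7, -0.0, 0.6]
grip_width: 0.0772
gripper_force: 0.0
tub 3897 [0.03580549 0.03733988] ((650.90625, -288.8004455566406), (56.149410247802734, 56.21466064453125), 60.932498931884766)
box 7909 [0.02321029 0.02414767] ((669.2023315429688, -171.86776733398438), (56.919864654541016, 46.20247268676758), 84.82044982910156)
t=23.12 pos [ 0.6509 -0.2913  0.1195] yaw -5.4 tilt 0.000 | turn 0.000 then tx 3.21 ty 0.16 tz 0.49
```

```bash

python3 -m inch '[{"tx":0.4,"ty":0.02,"tz":0,"turn":0},{"tx":0.7,"ty":0.03,"tz":0,"turn":0},{"tx":0.8,"ty":0.04,"tz":0,"turn":0},{"tx":0.7,"ty":0.04,"tz":0,"turn":0},{"tx":0.4,"ty":0.02,"tz":0,"turn":0},{"tx":0.2,"ty":0.01,"tz":0.2,"turn":0},{"tx":0,"ty":0,"tz":0.2,"turn":0},{"tx":0,"ty":0,"tz":0,"turn":0},{"tx":0,"ty":0,"tz":0,"turn":0},{"tx":0,"ty":0,"tz":0,"turn":0}]'
python3 - <<'E'
from h import *
s=manip.state();p=manip.camera("wrist"); cv2.imwrite("pics/w9.png",p["image"]); P=cloud(p,s).reshape(-1,3)
for n,c,r,z0,z1 in(("box",(.669,-.164),.055,.016,.04),):
    Q=P[(np.hypot(P[:,0]-c[0],P[:,1]-c[1])<r)&(P[:,2]>z0)&(P[:,2]<z1)]
    if len(Q)>20:print(n,len(Q),np.percentile(Q[:,2],[50,90]),cv2.minAreaRect((Q[:,:2]*1000).astype(np.float32)))
plan(.6695,-.164,.010,-5.4)
E
```

```text
time_s: 23.95
eef_pos: [0.669, -0.1659, 0.1027]
tool_rot: [-2.327, -2.11, 0.001]
wrist_force: [0.1, 0.3, -0.4]
grip_width: 0.0768
gripper_force: 0.0
box 7114 [0.02316255 0.02395716] ((669.8903198242188, -163.94081115722656), (72.57323455810547, 46.0262565612793), 84.76887512207031)
t=24.00 pos [ 0.6693 -0.166   0.1031] yaw -5.6 tilt 0.000 | turn -0.003 then tx 0.05 ty -0.00 tz 2.33
```

View pics/w9.png

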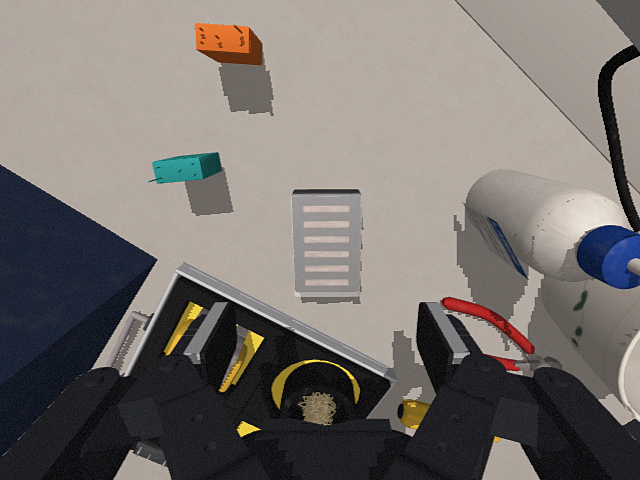

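The box is aligned at (327,242) with both sides clear. I'll descend and grip it.

```bash

python3 -m inch '[{"tx":0.05,"ty":0,"tz":0.3,"turn":0},{"tx":0,"ty":0,"tz":0.4,"turn":0},{"tx":0,"ty":0,"tz":0.4,"turn":0},{"tx":0,"ty":0,"tz":0.4,"turn":0},{"tx":0,"ty":0,"tz":0.3,"turn":0},{"tx":0,"ty":0,"tz":0.25,"turn":0},{"tx":0,"ty":0,"tz":0.15,"turn":0},{"tx":0,"ty":0,"tz":0.12,"turn":0},{"tx":0,"ty":0,"tz":0,"turn":0},{"tx":0,"ty":0,"tz":0,"turn":0}]'
python3 -c "from h import *;plan(.6698,-.164,.010,-5.4)"
python3 -m inch '[{"tx":0,"ty":0,"tz":0,"turn":0},{"tx":0,"ty":0,"tz":0,"turn":0},{"tx":0,"ty":0,"tz":0,"turn":0},{"tx":0,"ty":0,"tz":0,"turn":0},{"tx":0,"ty":0,"tz":0,"turn":0},{"tx":0,"ty":0,"tz":0,"turn":0},{"tx":0,"ty":0,"tz":0,"turn":0},{"tx":0,"ty":0,"tz":0,"turn":0},{"tx":0,"ty":0,"tz":0,"turn":0},{"tx":0,"ty":0,"tz":0,"turn":0}]' 0 40
python3 -m inch '[{"tx":0,"ty":0,"tz":-0.2,"turn":0},{"tx":0,"ty":0,"tz":-0.4,"turn":0},{"tx":0,"ty":0,"tz":-0.6,"turn":0},{"tx":0,"ty":0,"tz":-0.6,"turn":0},{"tx":0,"ty":0,"tz":-0.4,"turn":0},{"tx":0,"ty":0,"tz":-0.1,"turn":0},{"tx":0,"ty":0,"tz":0,"turn":0},{"tx":0,"ty":0,"tz":0,"turn":0},{"tx":0,"ty":0,"tz":0,"turn":0},{"tx":0,"ty":0,"tz":0,"turn":0}]'
python3 - <<'E'
from h import *
plan(.600,-.3555,.1,54.1)
s=manip.state();p=manip.camera("wrist"); cv2.imwrite("pics/w10.png",p["image"])
P=cloud(p,s);B=R.from_rotvec(s["tool_rot"]).as_matrix()
L=((P-s["eef_pos"])@B).reshape(-1,3)
Q=L[(abs(L[:,0])<.06)&(abs(L[:,1])<.02)&(L[:,2]>-.03)&(L[:,2]<.03)]
print(len(Q),"toolx",np.percentile(Q[:,0],[1,50,99]),"z",np.percentile(Q[:,2],[5,50,95]),np.polyfit(Q[:,0],Q[:,2],1))
E
```

```text
time_s: 24.83
eef_pos: [0.67, -0.1625, 0.0107]
tool_rot: [2.325, 2.112, 0.0]
wrist_force: [0.7, 0.6, 0.5]
grip_width: 0.077
gripper_force: 0.0
t=24.83 pos [ 0.67   -0.1625  0.0107] yaw -5.5 tilt 0.000 | turn -0.002 then tx -0.04 ty -0.00 tz 0.02
time_s: 25.67
eef_pos: [0.6707, -0.1628, 0.0118]
tool_rot: [2.324, 2.111, 0.002]
wrist_force: [0.5, 0.2, 5.4]
grip_width: 0.045
gripper_force: 43.1
time_s: 26.5
eef_pos: [0.6682, -0.162, 0.1004]
tool_rot: [-2.323, -2.11, 0.003]
wrist_force: [-0.7, -0.7, -1.1]
grip_width: 0.0448
gripper_force: 42.4
t=26.50 pos [ 0.6682 -0.162   0.1004] yaw -5.5 tilt 0.004 | turn -1.040 then tx -1.46 ty -4.92 tz 0.01
15561 toolx [-0.03583382  0.00642516  0.03445957] z [-0.01230872 -0.01135774 -0.00187568] [ 0.06407912 -0.01069706]
```

View pics/w10.png

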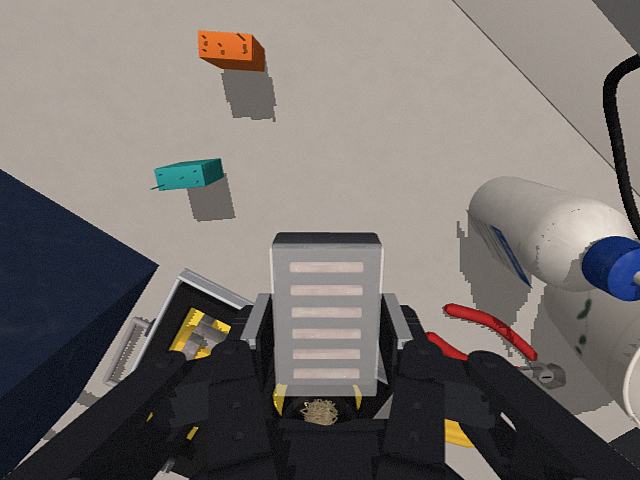

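The box is held level and centred at (327,315). I'll carry it to the tips nest.

```bash

python3 -m inch '[{"tx":0,"ty":0,"tz":0,"turn":-0.115},{"tx":0,"ty":0,"tz":0,"turn":-0.115},{"tx":0,"ty":0,"tz":0,"turn":-0.115},{"tx":0,"ty":0,"tz":0,"turn":-0.115},{"tx":0,"ty":0,"tz":0,"turn":-0.115},{"tx":0,"ty":0,"tz":0,"turn":-0.115},{"tx":0,"ty":0,"tz":0,"turn":-0.115},{"tx":0,"ty":0,"tz":0,"turn":-0.115},{"tx":0,"ty":0,"tz":0,"turn":-0.12},{"tx":0,"ty":0,"tz":0,"turn":0}]'
python3 -m inch '[{"tx":-0.15,"ty":-0.5,"tz":0,"turn":0},{"tx":-0.22,"ty":-0.7,"tz":0,"turn":0},{"tx":-0.22,"ty":-0.8,"tz":0,"turn":0},{"tx":-0.22,"ty":-0.8,"tz":0,"turn":0},{"tx":-0.22,"ty":-0.8,"tz":0,"turn":0},{"tx":-0.22,"ty":-0.7,"tz":0,"turn":0},{"tx":-0.15,"ty":-0.45,"tz":0,"turn":0},{"tx":-0.06,"ty":-0.17,"tz":0,"turn":0},{"tx":0,"ty":0,"tz":0,"turn":0},{"tx":0,"ty":0,"tz":0,"turn":0}]'
python3 -m inch '[{"tx":0,"ty":0,"tz":0.2,"turn":0},{"tx":0,"ty":0,"tz":0.3,"turn":0},{"tx":0,"ty":0,"tz":0.3,"turn":0},{"tx":0,"ty":0,"tz":0.2,"turn":0},{"tx":0,"ty":0,"tz":0.1,"turn":0},{"tx":0,"ty":0,"tz":0,"turn":0},{"tx":0,"ty":0,"tz":0,"turn":0},{"tx":0,"ty":0,"tz":0,"turn":0},{"tx":0,"ty":0,"tz":0,"turn":0},{"tx":0,"ty":0,"tz":0,"turn":0}]'
python3 -c "from h import *;plan(.600,-.3555,.0195,54.1)"
```

```text
time_s: 27.38
eef_pos: [0.669, -0.1623, 0.1012]
tool_rot: [-0.965, -2.988, 0.0]
wrist_force: [-0.3, 0.5, -1.0]
grip_width: 0.0452
gripper_force: 42.4
time_s: 28.22
eef_pos: [0.6014, -0.3554, 0.1018]
tool_rot: [-0.971, -2.987, -0.002]
wrist_force: [-0.2, -0.4, -0.4]
grip_width: 0.0447
gripper_force: 42.4
time_s: 29.05
eef_pos: [0.6021, -0.3566, 0.0594]
tool_rot: [0.968, 2.987, -0.001]
wrist_force: [0.2, -0.7, -0.8]
grip_width: 0.0447
gripper_force: 42.4
t=29.05 pos [ 0.6021 -0.3566  0.0594] yaw 54.1 tilt 0.002 | turn -0.000 then tx 0.06 ty -0.01 tz 1.00
```

```bash

python3 -m inch '[{"tx":0.05,"ty":0,"tz":0.1,"turn":0},{"tx":0.03,"ty":-0.01,"tz":0.2,"turn":0},{"tx":0,"ty":0,"tz":0.2,"turn":0},{"tx":0,"ty":0,"tz":0.15,"turn":0},{"tx":0,"ty":0,"tz":0.1,"turn":0},{"tx":0,"ty":0,"tz":0.08,"turn":0},{"tx":0,"ty":0,"tz":0.06,"turn":0},{"tx":0,"ty":0,"tz":0.05,"turn":0},{"tx":0,"ty":0,"tz":0.03,"turn":0},{"tx":0,"ty":0,"tz":0,"turn":0}]'
python3 -c "from h import *;plan(.600,-.3555,.0195,54.1)"
python3 -m inch '[{"tx":0,"ty":0,"tz":0.02,"turn":0},{"tx":0,"ty":0,"tz":0.02,"turn":0},{"tx":0,"ty":0,"tz":0,"turn":0},{"tx":0,"ty":0,"tz":0,"turn":0},{"tx":0,"ty":0,"tz":0,"turn":0},{"tx":0,"ty":0,"tz":0,"turn":0},{"tx":0,"ty":0,"tz":0,"turn":0},{"tx":0,"ty":0,"tz":0,"turn":0},{"tx":0,"ty":0,"tz":0,"turn":0},{"tx":0,"ty":0,"tz":0,"turn":0}]'
python3 -c "from h import *;plan(.600,-.3555,.0195,54.1)"
```

```text
time_s: 29.88
eef_pos: [0.599, -0.3547, 0.02]
tool_rot: [0.968, 2.988, -0.0]
wrist_force: [1.0, -0.2, -0.6]
grip_width: 0.0448
gripper_force: 42.4
t=29.88 pos [ 0.599  -0.3547  0.02  ] yaw 54.1 tilt 0.000 | turn -0.000 then tx -0.03 ty -0.00 tz 0.01
time_s: 30.72
eef_pos: [0.5991, -0.3548, 0.0198]
tool_rot: [0.968, 2.988, -0.0]
wrist_force: [-2.8, 0.6, 5.8]
grip_width: 0.0449
gripper_force: 43.1
t=30.72 pos [ 0.5991 -0.3548  0.0198] yaw 54.1 tilt 0.001 | turn -0.000 then tx -0.03 ty -0.00 tz 0.01
```

The box is on the floor, so I'll release, lift, back off and check from above.

```bash

python3 -m inch '[{"tx":0,"ty":0,"tz":0,"turn":0},{"tx":0,"ty":0,"tz":0,"turn":0},{"tx":0,"ty":0,"tz":0,"turn":0},{"tx":0,"ty":0,"tz":0,"turn":0},{"tx":0,"ty":0,"tz":-0.2,"turn":0},{"tx":0,"ty":0,"tz":-0.5,"turn":0},{"tx":0,"ty":0,"tz":-0.8,"turn":0},{"tx":0,"ty":0,"tz":-0.9,"turn":0},{"tx":0,"ty":0,"tz":-0.9,"turn":0},{"tx":0,"ty":0,"tz":-0.8,"turn":0}]' 0.75
python3 -m inch '[{"tx":-0.5,"ty":0,"tz":-0.3,"turn":0},{"tx":-0.8,"ty":0,"tz":0,"turn":0},{"tx":-0.4,"ty":0,"tz":0,"turn":0},{"tx":0,"ty":0,"tz":0,"turn":0},{"tx":0,"ty":0,"tz":0,"turn":0},{"tx":0,"ty":0,"tz":0,"turn":0},{"tx":0,"ty":0,"tz":0,"turn":0},{"tx":0,"ty":0,"tz":0,"turn":0},{"tx":0,"ty":0,"tz":0,"turn":0},{"tx":0,"ty":0,"tz":0,"turn":0}]'
python3 - <<'E'
from h import *
s=manip.state();p=manip.camera("wrist"); cv2.imwrite("pics/w11.png",p["image"]); P=cloud(p,s).reshape(-1,3)
for n,c,r,z0,z1 in(("relay",(.5272,-.3027),.025,.036,.055),("T",(.5754,-.2364),.04,.026,.055),("tub",(.6482,-.2892),.037,.026,.055),("box",(.600,-.3555),.05,.024,.04)):
    Q=P[(np.hypot(P[:,0]-c[0],P[:,1]-c[1])<r)&(P[:,2]>z0)&(P[:,2]<z1)]
    if len(Q)>20:rc=cv2.minAreaRect((Q[:,:2]*1000).astype(np.float32));print(n,np.array(c)*1000,len(Q),np.percentile(Q[:,2],[5,50,95]),np.round(rc[0],1),np.round(rc[1],1),round(rc[2],1))
print(s["eef_pos"],s["gripper_force"],s["grip_width"])
E
```

```text
time_s: 31.55
eef_pos: [0.599, -0.3548, 0.1849]
tool_rot: [0.968, 2.987, -0.001]
wrist_force: [0.6, -1.4, 0.5]
grip_width: 0.0642
gripper_force: 0.0
time_s: 32.38
eef_pos: [0.6534, -0.3941, 0.1942]
tool_rot: [-0.968, -2.988, -0.0]
wrist_force: [-0.2, 0.1, -0.3]
grip_width: 0.0637
gripper_force: 0.0
relay [ 527.2 -302.7] 680 [0.04215461 0.04691466 0.04826276] [ 531.5 -304.2] [12.6 22. ] 53.9
T [ 575.4 -236.4] 3312 [0.03143758 0.03936635 0.04461401] [ 581.6 -239. ] [45.7 37.3] 53.7
tub [ 648.2 -289.2] 2765 [0.02898662 0.03584318 0.03782152] [ 650.  -290.3] [56.  56.2] 73.0
box [ 600.  -355.5] 4888 [0.02997182 0.03119025 0.03239632] [ 601.9 -355.3] [46.1 70.9] 54.0
[ 0.65343057 -0.39412548  0.19417299] 0.0 0.06372653225972959
```

View pics/w11.png

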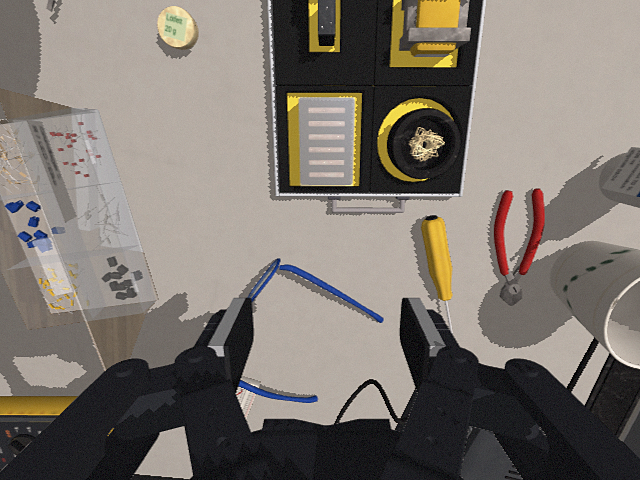

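All four stand in their own cut-outs, flat and at the expected heights: box at (328,140), tub at (424,143), and relay and transformer at the top edge. The relay and transformer are clipped in this view, but I measured them whole earlier.

```bash
python3 -c "from plant import manip;print(manip.finish_job())"
```

```text
the job is handed in; nothing more can be done
None
```

I put all four parts in their own cut-outs, upright, flat on the floor and released, each measured within about 3 mm of centre, and handed the job in at about 32 s; it returned no verdict.

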